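# Free the jammed tray and load the knitting workbox

## Robot

A 6-joint arm with a two-finger parallel gripper is mounted at the origin on the work surface. World frame = base frame: x ahead of the robot, y to its left, z up, the work surface at z = 0. Lengths are in m, angles in rad, forces in N, time in s.
With the tool pointing down it reaches from about 0.325 to 0.85 m from the base axis. Payload 15.5 kg.
Tool frame: the origin (TCP) lies midway between the tips of the shut fingers; the grasp point (between the pads) lies 19 mm behind it; z points along the fingers, y is the line along which they close (so a half turn about z gives the same grasp; the last joint's range is limited). The gripper opens to 91 mm and grips with 3 to 60 N. Pads are 32 mm wide; open, the fingers measure 118 mm over their backs; the gripper's body (76 mm by 178 mm) begins 60 mm behind the grasp point.
Start: joints at [-0.096, 0.494, 1.345, -0, 1.302, -0.096], TCP at [0.625, 0, 0.214] pointing down, gripper open.
Joint ranges: [-2.91, 2.91], [-0.82, 2.16], [0.22, 2.67], [-1.22, 4.37], [0.12, 2.79], [-3.08, 3.08]. Speed limits (rad/s): [1.89, 1.89, 2.57, 3.01, 3.01, 3.01].

## Interface

Orientations are given as a rotation vector (axis times angle).
In Python, from plant import bot, solve_ik, capture, camera_params gives the robot as it stands. Calls block until the motion is done:
- bot.movep(position, orientation): joint-space move of the TCP to a pose.
- bot.move_l(position, velocity=0.15, ori=None): straight line of the TCP; ori=None keeps the orientation; velocity is the mean speed in m/s.
- bot.move_j(angles): joint-space move.
- bot.set_gripper(opening, newtons=None): opening from 0.0 (shut) to 1.0 (fully open); newtons is the grip in N (None keeps the last); returns when the fingers have stopped.
- bot.wait(seconds).
- solve_ik(position, orientation): joint angles nearest the present ones, or None.
- capture(name): name is "scene" or "side" or "wrist"; returns the picture (480x640x3 uint8, red, green, blue); there is no depth.
- camera_params(name): a dict with "mtx" (3x3 intrinsics, pixels), "origin" and "rotation" of the camera in the world. Camera axes: x right, y down, z forward; pixel columns grow to the right and rows downward; lengths in m; the calibration is good to about 2 mm. A picture is of the moment at which its call begins: read the wrist's pose just before it. camera_params takes no time and is no camera call; for the wrist camera it gives the pose at the moment of the call.
A pose or a line that the arm cannot do raises bot.IKError and nothing moves.
- bot.job_done(): hands the job in; it is judged then, once.
Readings, each from a call of its own:
- bot.read_t(): time.
- bot.read_joint_positions(): joint angles.
- bot.read_qd(): joint speeds.
- bot.read_joint_efforts(): joint torques, N m.
- bot.read_tcp_pos(): TCP position.
- bot.read_tcp_rot(): TCP orientation.
- bot.read_contact_force(): force on the tool from outside, world axes, zero at the start.
- bot.read_moment(): the same for the moment, N m.
- bot.read_gripper_width(): opening from 0.0 (shut) to 1.0 (fully open).
- bot.read_grasp_force(): force on a finger pad.
Only numpy, scipy, OpenCV 4.12 (cv2) and the standard library are available. Lean on these libraries where they do the work, as an engineer would, in place of code of your own. Each camera call takes 0.05 s, during which the arm holds its last target. There are 200 camera calls.

## Task

The tray has jammed slantwise in the wooden workbox: free its low end, turn it level while it is still inside the box, then lift it out and set it down flat in the middle of the round cork mat and let go of it. Then pull every knitting needle out of the needle block and put them all into the workbox, none left lying across its rim. Leave the mug, the jar and the booklets alone.

Things in the scene. Friction and masses are not known exactly. Their poses are not given: they have to be found in the camera images.
- workbox: Open wooden workbox, heavy, does not move. Outside 238 x 142 mm (its x, y), rim 101 mm high; walls and floor 6 mm, so inside 226 x 130 mm. Origin: centre of its underside; z up. Inside, across each end wall, runs a dark wooden cleat (a ledge for the tray).
- cleat_narrow (a point): Middle of the top inner edge of the cleat at the box's -x end: 12 mm thick, sticks 12 mm in from the wall, top 56 mm above the box's origin; the tray's low end is caught under it, so that the tray binds if pulled straight up. The wide cleat at the +x end has the same height and thickness, sticks 34 mm in, and bears the tray's high end.
- tray: White loose tray, 200 x 116 mm (its x, y), rim 30 mm high, about 0.25 kg. Origin: centre of the underside; z up. Start: jammed in the box, x along the box's x, tilted some 15 degrees with its -x end down under the narrow cleat. Moved 14 mm to the box's +x end, rising 5 mm, its low end comes clear and it can be turned level. Level, it passes the narrow cleat with its origin at x = 0 to 12 mm in the box.
- tray_handle (a point): Top middle of the tray's handle, 75 mm above the underside: an upright board across the tray's middle, 12 mm thick (along the tray's x) and 60 mm wide (along its y). Fingers can go down into the tray on both sides of it.
- holder: Dark wooden needle block, fixed, 204 x 64 x 75 mm (x, y, z). Origin: centre of the underside. Five square wells, 17 mm wide and 60 mm deep, in a row along its x at -80, -40, 0, 40, 80 mm.
- mat: Round cork mat, fixed, 250 mm across and 4 mm thick. Origin: centre of its underside.
- needle0: Jumbo wooden knitting needle, 200 mm long, shaft 14 mm thick, with a square red knob (22 x 22 mm, 16 mm tall) at its +z end; about 30 g. Origin: middle of its length; z runs along it from the point to the knob. Starts upright, knob up, in one of the block's wells with some play (or is absent).
- needle0_tip (a point): The pointed end of needle0.
- needle0_knob (a point): The top of the knob of needle0.
- needle1: Jumbo wooden knitting needle, 200 mm long, shaft 14 mm thick, with a square yellow knob (22 x 22 mm, 16 mm tall) at its +z end; about 30 g. Origin: middle of its length; z runs along it from the point to the knob. Starts upright, knob up, in one of the block's wells with some play (or is absent).
- needle1_tip (a point): The pointed end of needle1.
- needle1_knob (a point): The top of the knob of needle1.
- needle2: Jumbo wooden knitting needle, 200 mm long, shaft 14 mm thick, with a square green knob (22 x 22 mm, 16 mm tall) at its +z end; about 30 g. Origin: middle of its length; z runs along it from the point to the knob. Starts upright, knob up, in one of the block's wells with some play (or is absent).
- needle2_tip (a point): The pointed end of needle2.
- needle2_knob (a point): The top of the knob of needle2.
- needle3: Jumbo wooden knitting needle, 200 mm long, shaft 14 mm thick, with a square blue knob (22 x 22 mm, 16 mm tall) at its +z end; about 30 g. Origin: middle of its length; z runs along it from the point to the knob. Starts upright, knob up, in one of the block's wells with some play (or is absent).
- needle3_tip (a point): The pointed end of needle3.
- needle3_knob (a point): The top of the knob of needle3.
- needle4: Jumbo wooden knitting needle, 200 mm long, shaft 14 mm thick, with a square orange knob (22 x 22 mm, 16 mm tall) at its +z end; about 30 g. Origin: middle of its length; z runs along it from the point to the knob. Starts upright, knob up, in one of the block's wells with some play (or is absent).
- needle4_tip (a point): The pointed end of needle4.
- needle4_knob (a point): The top of the knob of needle4.
- mug: Blue mug, 80 mm wide, 90 mm high; to be left alone. Origin: centre of its underside.
- jar: Closed jar with a red cap, 72 mm wide, 90 mm high; to be left alone. Origin: centre of its underside.
- booklets: Pile of pattern booklets, 100 x 140 x 32 mm; to be left alone. Origin: centre of its underside.
Things that resemble listed ones, but are neither listed nor needed, are in the scene too. What is shaped like the needle3 but turquoise is not meant.

How it is judged:
By the outcome, as a careful person would: the job done as asked, in the order asked, and still so for the second after the job is handed in, with the robot touching nothing.
Of needle0, needle1, needle2, needle3, needle4 only 3 to 5 are there at a start; the rules pass over those that are not, and their reading is None.
At some moment in a run one of tray may be knocked a few centimetres aside while the robot is not near it.
Once in a run the grip may slacken for a moment while it holds something.
It also fails if it takes over 210 s, if anything falls off the work surface, if the arm or the gripper's body presses on something with over 40 N, if the wrist force passes 120 N, or if a joint passes its speed limit or range.

## Working session

There is one attempt and no reset: what is moved stays moved. The work goes in short steps, each a Python script; the robot and the scene stay as the last script left them, time stands still between calls to the robot, and variables do not carry over. Pictures are saved under pics/ and viewed, at most 14 in all, crops included, and the job is handed in when it is done.

```bash
ls; mkdir -p pics; python3 - <<'E'
from plant import *
import cv2,numpy as np
np.set_printoptions(precision=4,suppress=True)
for n in ["scene","side","wrist"]:
    cv2.imwrite(f"pics/{n}0.png",capture(n)[:,:,::-1]); p=camera_params(n)
    print(n,p["mtx"].tolist() if hasattr(p["mtx"],'tolist') else p["mtx"],np.array(p["origin"]),np.array(p["rotation"]))
print(bot.read_t(),bot.read_tcp_rot())
E
```

```text
pics
scene [[537.155342981012, 0.0, 309.82972527388574], [0.0, 537.155342981012, 235.83064193144105], [0.0, 0.0, 1.0]] [ 1.3958 -0.0788  0.8446] [-1.7331 -1.6324  0.7438]
side [[608.1749450369457, 0.0, 319.34912882317803], [0.0, 608.1749450369457, 236.87235103507427], [0.0, 0.0, 1.0]] [0.2319 1.0983 1.1231] [-0.3883  2.7094 -1.2533]
wrist [[373.46527618269295, 0.0, 317.19578960571783], [0.0, 373.46527618269295, 236.14546000712895], [0.0, 0.0, 1.0]] [0.6248 0.0755 0.3844] [ 2.8683 -0.0011 -0.0019]
0.15 [-2.221  -2.2209  0.0009]
```

View pics/scene0.png

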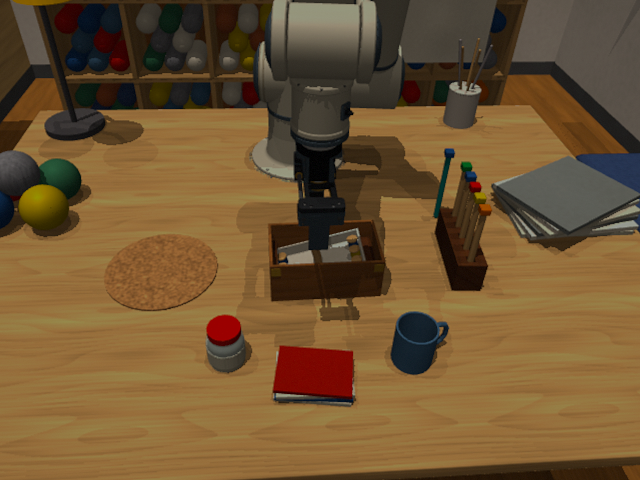

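View pics/side0.png

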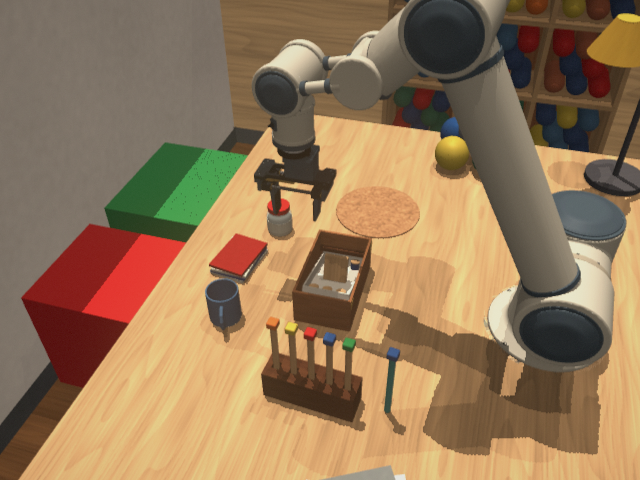

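The scene picture shows the box at about (325,260), the mat at (162,270) and the needle block at (460,245). All five needles are there, plus a turquoise decoy at (447,185). Next, a closer look with the wrist camera.

```bash
cat > h.py <<'E'
from plant import *
import cv2,numpy as np
from scipy.spatial.transform import Rotation as R
from scipy.optimize import least_squares
np.set_printoptions(precision=4,suppress=True)
def cam(n):
    p=camera_params(n); return np.array(p["mtx"]),np.array(p["origin"]),R.from_rotvec(p["rotation"]).as_matrix()
def ray(c,uv):
    K,o,r=c; d=r@np.linalg.inv(K)@np.array([uv[0],uv[1],1.]); return o,d
def onz(c,uv,z):
    o,d=ray(c,uv); return o+d*(z-o[2])/d[2]
def proj(c,P):
    K,o,r=c; q=(np.atleast_2d(P)-o)@r@K.T; return q[:,:2]/q[:,2:]
def snap(n,f):
    c=cam(n); im=capture(n); cv2.imwrite(f"pics/{f}.png",im[:,:,::-1]); np.savez(f"pics/{f}.npz",K=c[0],o=c[1],r=c[2]); return c,im
def load(f):
    d=np.load(f"pics/{f}.npz"); return d["K"],d["o"],d["r"]
def down(yaw,tilt=0):
    # tool pointing down, tool y axis (closing) at angle yaw from world x
    c,s=np.cos(yaw),np.sin(yaw)
    y=np.array([c,s,0]); z=np.array([0,0,-1.]); x=np.cross(y,z)
    return R.from_matrix(np.c_[x,y,z])
E
python3 - <<'E'
from h import *
c=cam("scene")
for n,uv,z in [("mat",(162,270),.004),("boxTL",(268,226),.101),("boxTR",(376,222),.101),("boxBL",(272,258),.101),("boxBR",(383,262),.101),("deco",(450,152),.2),("g",(466,166),.21),("o",(486,209),.21),("hold",(440,215),.075),("hold",(484,265),.075)]: print(n,onz(c,uv,z))
print(R.from_rotvec(bot.read_tcp_rot()).as_matrix())
# raise and look
for y in (0.1,0.05):
  try: bot.movep([0.56,y,0.42],bot.read_tcp_rot()); break
  except bot.IKError: print("no",y)
snap("wrist","w1"); print(bot.read_t(),bot.read_tcp_pos())
E
```

```text
mat [ 0.4911 -0.3313  0.004 ]
boxTL [ 0.4636 -0.0896  0.101 ]
boxTR [0.4594 0.1528 0.101 ]
boxBL [ 0.5697 -0.0825  0.101 ]
boxBR [0.5924 0.1452 0.101 ]
deco [0.3278 0.34   0.2   ]
g [0.4051 0.3531 0.21  ]
o [0.5643 0.3462 0.21  ]
hold [0.4064 0.3181 0.075 ]
hold [0.5836 0.3674 0.075 ]
[[ 0.      1.     -0.0009]
 [ 1.     -0.      0.0001]
 [ 0.0001 -0.0009 -1.    ]]
1.1417 [0.56   0.0994 0.4181]
```

View pics/w1.png

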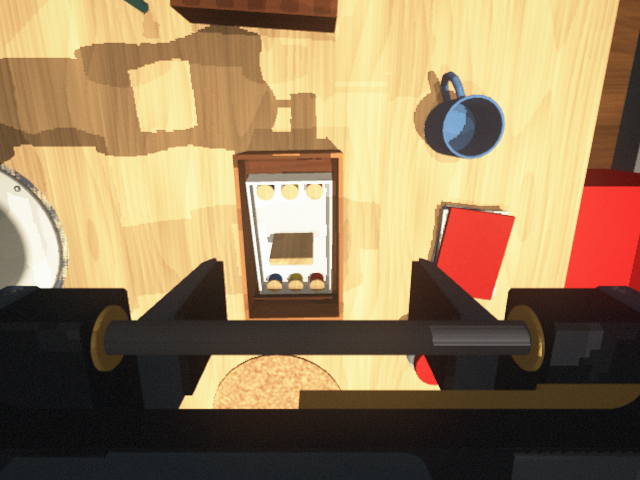

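```bash
python3 - <<'E'
from h import *
bot.movep([0.525,0.045,0.34],down(0).as_rotvec())
c,im=snap("wrist","w2")
print(proj(c,[[.525,.03,.101]]),bot.read_t())
u,v=proj(c,[[.525,.03,.101]])[0]
x0=max(0,int(u)-120);y0=max(0,int(v)-150);cr=im[y0:y0+290,x0:x0+240]
print(x0,y0)
cv2.imwrite("pics/w2c.png",cv2.resize(cr,None,fx=2,fy=2,interpolation=2)[:,:,::-1])
E
```

```text
[[318.133  214.8544]] 1.6833
198 64
```

View pics/w2c.png

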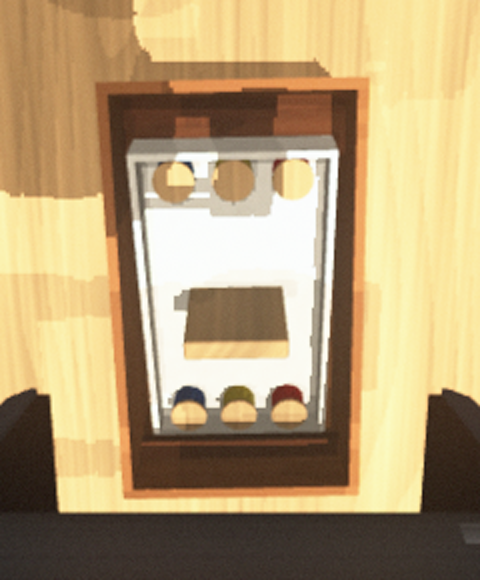

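```bash
cat > fit.py <<'E'
from h import *
c=load("w2"); F=lambda a:np.array(a)/2+np.array([198,64])-0.25
pb=F([(97,83),(369,78),(357,494),(125,497)])
mb=np.array([[.119,.071,.101],[.119,-.071,.101],[-.119,-.071,.101],[-.119,.071,.101]])
def T(p,m): # x,y,z,yaw,pitch(up at +x)
    return R.from_euler("ZY",[p[3],-p[4]]).apply(m)+p[:3]
f=lambda p:(proj(c,T([p[0],p[1],0,p[2],0],mb))-pb).ravel()
s=least_squares(f,[.525,.03,np.pi/2]); print("box",s.x,s.fun)
bx=s.x
pt=F([(128,157),(338,152),(133,138),(335,137),(187,337),(287,337),(184,357),(289,357)])
mt=np.array([[.1,.058,.03],[.1,-.058,.03],[.1,.058,0],[.1,-.058,0],[.006,.03,.075],[.006,-.03,.075],[-.006,.03,.075],[-.006,-.03,.075]])
g=lambda p:np.r_[(proj(c,T(p,mt))-pt).ravel(),(p[4]-.265)*50,(p[2]-.034)*300]
s=least_squares(g,[.525,.03,.034,np.pi/2,.26]); print("tray",s.x,s.fun)
print("in box",R.from_euler("Z",-bx[2]).apply(s.x[:3]-np.r_[bx[:2],0]))
E
python3 fit.py
```

```text
box [0.523  0.0288 1.5861] [-0.6164 -0.509   0.6778 -0.631   0.8276  0.7212 -0.9068  0.9937]
tray [0.5223 0.0223 0.0279 1.5834 0.2626] [ 0.4415 -1.7181  0.1822 -0.8501  1.1297  0.3843 -1.2794 -0.6644 -1.8306
  1.6271  1.1571  0.8879  0.2253  0.6381 -0.0435 -0.0824 -0.1211 -1.8181]
in box [-0.0065  0.0008  0.0279]
```

```bash
cat >> h.py <<'E'
BOX=np.array([.523,.0288]); BYAW=1.5861
def traypose(x0,z0,pitch,y0=0.0008):
    o=np.r_[BOX,0]+R.from_euler("Z",BYAW).apply([x0,y0,z0])
    return o,R.from_euler("ZY",[BYAW,-pitch])
FL=1
def toolfor(o,r,h=.039):
    M=r.as_matrix(); y=M[:,0]*FL; z=-M[:,2]; return o+M[:,2]*h, R.from_matrix(np.c_[np.cross(y,z),y,z]).as_rotvec()
def st(*a): print(*a,"t%.2f"%bot.read_t(),"F",np.array(bot.read_contact_force()),"w%.3f g%.1f"%(bot.read_gripper_width(),bot.read_grasp_force()))
E
python3 - <<'E'
import h; from h import *
o,r=traypose(-.0055,.033,.2626)
for fl in (1,-1):
    h.FL=fl
    for hh in (.14,.039): print(fl,solve_ik(*toolfor(o,r,hh)))
print(bot.read_joint_positions())
E
```

```text
1 [-0.3086  0.4353  1.6398  0.2711  1.1655 -2.0146]
1 [-0.2613  0.5724  1.7422  0.318   0.9251 -2.0522]
-1 [-0.3086  0.4353  1.6398  0.2711  1.1655  1.127 ]
-1 [-0.2613  0.5724  1.7422  0.318   0.9251  1.0894]
[-0.0283  0.2508  1.3838  0.0002  1.5072 -0.0275]
```

```bash
sed -i 's/^FL=1/FL=-1/' h.py; python3 - <<'E'
from h import *
o,r=traypose(-.0055,.033,.2626)
bot.set_gripper(1.0,40)
p,q=toolfor(o,r,.16); bot.movep(p,q); st("above")
p,q=toolfor(o,r,.039); bot.move_l(p,.08); st("in")
snap("side","s3")
bot.set_gripper(0.0,40); st("grip")
E
```

```text
above t3.02 F [ 0.4053  0.6904 -0.1559] w1.001 g0.0
in t4.67 F [-1.2069  0.5014 -0.3205] w1.001 g0.0
grip t5.91 F [-0.7272 -0.5943  3.7937] w0.129 g40.0
```

View pics/s3.png

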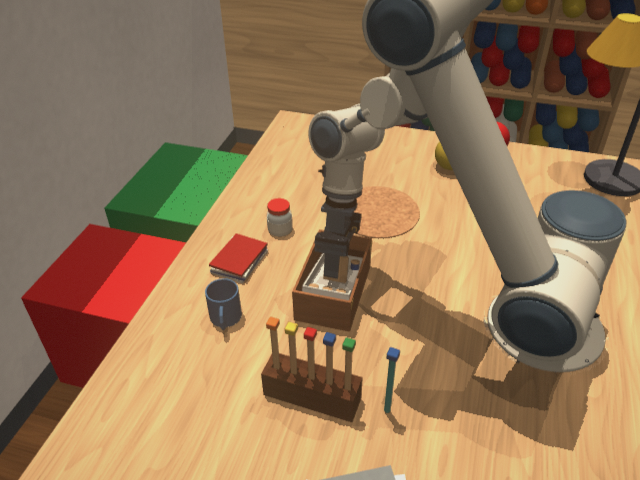

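The gripper is on the handle, with an opening of 11.7 mm (side view at about (345,262)). Now I slide the tray, turn it level and lift it.

```bash
python3 - <<'E'
from h import *
P=.2626
seq=[(-.0055+.014*i/4,.033+.005*i/4,P) for i in range(1,5)]+[(.0085-.0005*i,.038+.0045*i,P*(1-i/6)) for i in range(1,7)]
for k,(x,z,th) in enumerate(seq):
    p,q=toolfor(*traypose(x,z,th)); bot.move_l(p,.03,q); st(k)
    if np.linalg.norm(bot.read_contact_force())>30: print("STOP"); break
snap("side","s4")
im=cv2.imread("pics/s4.png")[190:350,250:420]; cv2.imwrite("pics/s4c.png",cv2.resize(im,None,fx=3,fy=3,interpolation=2))
E
```

```text
0 t6.18 F [ 1.1213 -0.0564  1.1084] w0.128 g40.0
1 t6.46 F [-0.2076  0.3787 -1.5046] w0.128 g40.0
2 t6.73 F [ 0.3898 -0.6255 -2.159 ] w0.130 g40.0
3 t7.01 F [-0.0258 -0.5915 -2.1278] w0.133 g40.0
4 t7.33 F [-0.2141  0.3787 -2.0154] w0.128 g40.0
5 t7.64 F [-0.3339  0.4963 -2.4754] w0.127 g40.0
6 t7.96 F [ 0.0447 -1.0884 -2.0563] w0.132 g40.0
7 t8.27 F [ 0.3129 -0.0977 -2.6383] w0.129 g40.0
8 t8.57 F [-0.029   0.0618 -2.8844] w0.135 g40.0
9 t8.88 F [-0.0518 -0.4001 -1.8049] w0.131 g40.0
```

View pics/s4c.png

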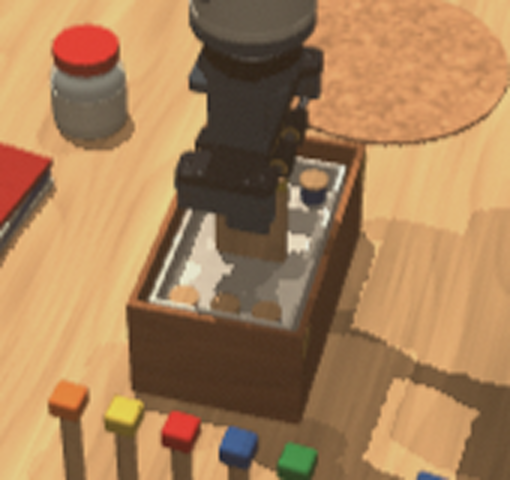

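```bash
python3 - <<'E'
from h import *
x=.0055
for z in (.09,.13,.18,.25):
    p,q=toolfor(*traypose(x,z,0)); bot.move_l(p,.1,q); st(z)
def hough(n,c,im):
    # rectify x .3-.7, y -.55..-.1 at 1 px/mm
    gx,gy=np.meshgrid(np.arange(.3,.7,.001),np.arange(-.55,-.1,.001),indexing="ij")
    uv=proj(c,np.c_[gx.ravel(),gy.ravel(),np.full(gx.size,.004)]).astype(np.float32).reshape(*gx.shape,2)
    t=cv2.remap(im,uv[...,0],uv[...,1],1); cv2.imwrite(f"pics/{n}.png",t)
    g=cv2.medianBlur(cv2.cvtColor(t,6),5)
    h=cv2.HoughCircles(g,cv2.HOUGH_GRADIENT,1.5,40,param1=60,param2=15,minRadius=121,maxRadius=129)
    print(n,None if h is None else [(.3+b/1000,-.55+a/1000,r) for a,b,r in h[0][:3]])
hough("rs0",cam("scene"),cv2.imread("pics/scene0.png"))
hough("ri0",cam("side"),cv2.imread("pics/side0.png"))
E
```

```text
0.09 t9.33 F [-1.4175  0.5507 -3.2476] w0.131 g40.0
0.13 t9.88 F [-0.0112  0.3062 -3.0524] w0.129 g40.0
0.18 t10.53 F [-0.7097  0.5497 -2.2925] w0.132 g40.0
0.25 t11.38 F [-0.1132  0.234  -2.1084] w0.130 g40.0
rs0 [(np.float32(0.48975003), np.float32(-0.33325002), np.float32(125.5))]
ri0 [(np.float32(0.48975003), np.float32(-0.33475), np.float32(124.75)), (np.float32(0.59775), np.float32(-0.15325001), np.float32(128.05))]
```

```bash
python3 - <<'E'
from h import *
M=np.array([.490,-.334]); r=R.from_euler("Z",BYAW)
def tp(z): return toolfor(np.r_[M,z],r)
for z in (.25,.03,.0): print(solve_ik(*tp(z)))
p,q=tp(.25); bot.move_l(p,.25,q); st("over")
p,q=tp(.04); bot.move_l(p,.15,q); st("z40")
p,q=tp(.018); bot.move_l(p,.08,q); 
f0=np.mean([bot.read_contact_force() for _ in range(10)],0)[2]; print(f0)
z=.018
while z>-.002:
    z-=.0015; p,q=tp(z); bot.move_l(p,.03,q); bot.wait(.05)
    f=np.mean([bot.read_contact_force() for _ in range(10)],0)[2]
    if f-f0>3: break
print(z,f); st("down")
E
```

```text
[-0.699   0.3859  1.3179 -0.      1.4378  0.8565]
[-0.699   0.6207  1.5746 -0.      0.9462  0.8565]
[-0.699   0.6638  1.5943 -0.      0.8835  0.8565]
over t13.01 F [-0.2183  0.7177 -2.4222] w0.126 g40.0
z40 t14.56 F [-0.1359  0.0468 -0.5794] w0.132 g40.0
-1.3816123636406807
0.0030000000000000005 25.853984174686126
down t17.98 F [-4.453   3.8201 25.854 ] w0.131 g40.0
```

```bash
python3 - <<'E'
from h import *
r=R.from_euler("Z",BYAW); M=np.array([.490,-.334])
bot.set_gripper(1.0); st("open")
p,q=toolfor(np.r_[M,0.003],r,.17); bot.move_l(p,.15)
st("up")
# view holder: place tcp so that wrist camera (offset along tool -x/+?) sees it
bot.movep([.46,.24,.40],down(0).as_rotvec())
c=cam("wrist"); print(c[1],proj(c,[[.405,.353,.2],[.564,.346,.2],[.328,.34,.2]]))
snap("wrist","w5"); snap("scene","sc5"); st()
E
```

```text
open t19.23 F [0.1717 0.4524 0.866 ] w1.001 g0.0
up t20.26 F [ 0.0921 -0.0527 -1.0716] w0.998 g0.0
[0.4604 0.315  0.5704] [[257.709   88.863 ]
 [428.5915  96.4528]
 [176.2137 103.9061]]
t22.57 F [-0.0949 -0.3386 -1.0366] w0.997 g0.0
```

View pics/w5.png

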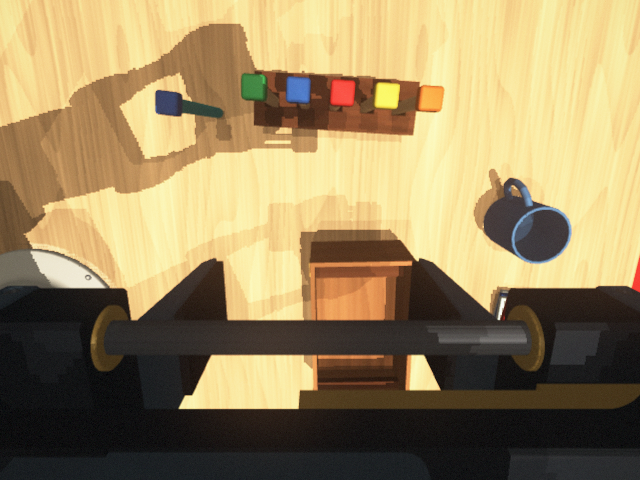

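View pics/sc5.png

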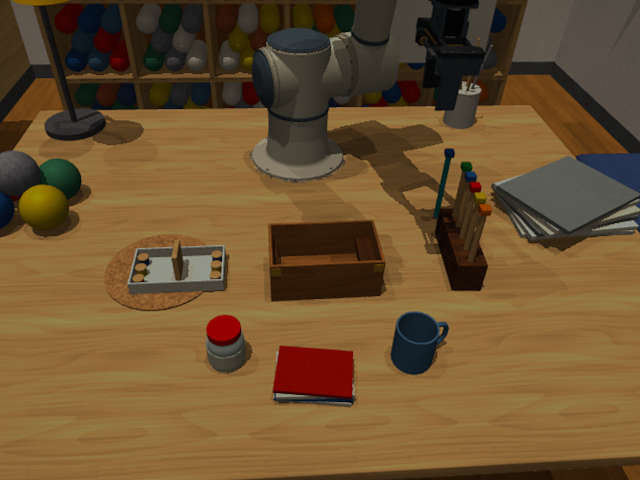

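The tray's right end now overhangs the mat (rim corners about (136,249), (226,246), (227,287), (130,293)), so it has been knocked towards +y. I'll measure its pose and set it back in place first.

```bash
python3 - <<'E'
from h import *
c=cam("scene")
pb=np.array([(136,249),(226.5,246),(227.5,287),(130,293)])
for a in (136,249),(226.5,246),(227.5,287),(130,293): print(onz(c,a,.034))
print(onz(c,(178,243),.079))
bot.movep([.50,-.20,.40],down(0).as_rotvec())
c,im=snap("wrist","w6"); print(proj(c,[[.49,-.31,.034]]))
x,y=map(int,proj(c,[[.49,-.31,.034]])[0]); x0=max(0,x-130);y0=max(0,y-130)
print(x0,y0)
cv2.imwrite("pics/w6c.png",cv2.resize(im[y0:y0+260,x0:x0+260],None,fx=2.2,fy=2.2,interpolation=2)[:,:,::-1])
E
```

```text
[ 0.4506 -0.3905  0.034 ]
[ 0.4493 -0.1865  0.034 ]
[ 0.5824 -0.178   0.034 ]
[ 0.5903 -0.3784  0.034 ]
[ 0.4871 -0.2862  0.079 ]
[[310.6397 258.9022]]
180 128
```

View pics/w6c.png

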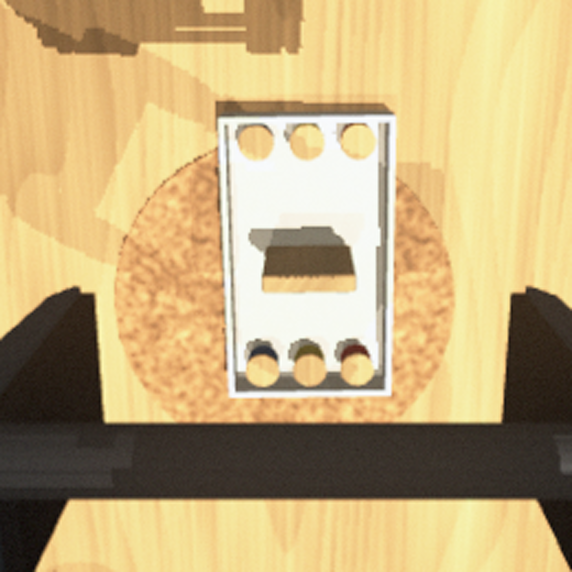

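```bash
python3 - <<'E'
from h import *
c=load("w6"); px=(np.array([(219,117),(397,116),(391,395),(230,397),(264,276),(354,275),(356,292),(262,292)])+.5)/2.2-.5+[180,128]
m=np.array([[.1,.058,.03],[.1,-.058,.03],[-.1,-.058,.03],[-.1,.058,.03],[.006,.03,.075],[.006,-.03,.075],[-.006,-.03,.075],[-.006,.03,.075]])
f=lambda p:(proj(c,R.from_euler("Z",p[2]).apply(m)+[p[0],p[1],.004])-px).ravel()
s=least_squares(f,[.49,-.31,1.57]); print(s.x,s.fun)
x,y,a=s.x; r=R.from_euler("Z",a)
p,q=toolfor(np.r_[x,y,.004],r,.16); bot.movep(p,q)
p,q=toolfor(np.r_[x,y,.004],r); bot.move_l(p,.1); st("in")
bot.set_gripper(0,40); st("grip")
p[2]+=.03; bot.move_l(p,.1); st("lift")
M=np.array([.490,-.334]); 
r2=R.from_euler("Z",np.pi/2)
p,q=toolfor(np.r_[M,.034],r2); bot.move_l(p,.1,q)
p,q=toolfor(np.r_[M,.0065],r2); bot.move_l(p,.06,q); z=.0065; st("low")
while z>.0015:
    z-=.0007; p,q=toolfor(np.r_[M,z],r2); bot.move_l(p,.02,q); bot.wait(.05)
    F=np.mean([bot.read_contact_force() for _ in range(10)],0)[2]
    if F>2: break
print(z,F)
bot.set_gripper(1.0); st("open")
p,q=toolfor(np.r_[M,.004],r2,.17); bot.move_l(p,.15)
bot.movep([.50,-.20,.40],down(0).as_rotvec()); c,im=snap("wrist","w7")
uv=proj(c,R.from_euler("Z",np.pi/2).apply(m)+[*M,.004]); print(uv)
th=np.linspace(0,6.3,120)
for P in uv: cv2.circle(im,tuple(np.int32(P+.5)),2,(255,0,255),-1)
cv2.polylines(im,[np.int32(proj(c,np.c_[M[0]+.125*np.cos(th),M[1]+.125*np.sin(th),.004+0*th]))],1,(0,255,0))
cv2.imwrite("pics/w7c.png",cv2.resize(im[128:388,180:440],None,fx=2.2,fy=2.2,interpolation=2)[:,:,::-1]); st()
E
```

```text
[ 0.5044 -0.2913  1.5806] [-0.149   0.0328 -0.1304 -0.3113 -0.0783  0.0868 -0.415  -0.1671 -1.0588
 -0.2644  1.3459 -0.2138  0.3675  0.248   0.0504  0.6467]
in t26.93 F [0.0234 0.0843 0.3259] w1.000 g0.0
grip t28.12 F [-0.7613  0.511   0.2188] w0.130 g40.0
lift t28.57 F [-0.6306 -0.5316 -3.0325] w0.125 g40.0
low t29.77 F [ 0.555   0.0222 -2.4987] w0.130 g40.0
0.0036999999999999993 6.541898696024505
open t32.23 F [-0.5136  0.0119 -0.0497] w1.000 g0.0
[[271.4025 209.4577]
 [350.8115 209.2724]
 [348.129  331.7235]
 [275.856  331.836 ]
 [289.7802 281.1613]
 [332.2568 281.0815]
 [332.1881 288.9408]
 [289.9701 289.018 ]]
t34.58 F [0.0829 0.04   0.0634] w1.002 g0.0
```

View pics/w7c.png

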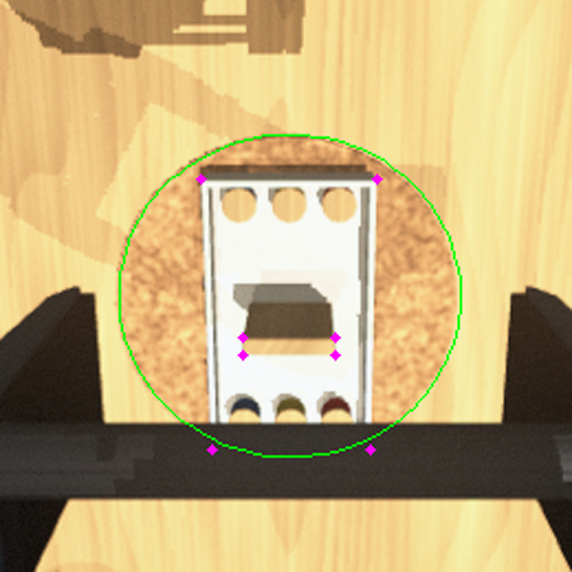

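The tray lies centred on the mat. Next I check the needle positions and IK, then run the first needle.

```bash
cat > nd.py <<'E'
from h import *
KN=dict(g=(254,86),b=(298,89),r=(343,92),y=(387,95),o=(431,98))
c5=load("w5"); im5=cv2.imread("pics/w5.png")
def knob(k): return onz(c5,KN[k],.215)
ks=np.array([knob(k)[:2] for k in "gbryo"])
d=ks[-1]-ks[0]; ROW=np.arctan2(d[1],d[0])
PHI=np.radians(50)
def place(slot,back=0.,tipx=.092,tipz=.013,phi=PHI,L=.141,sg=1):
    rb=R.from_euler("Z",BYAW); z=rb.apply([np.cos(phi),0,-np.sin(phi)]); y=rb.apply([0,1,0])*sg
    tip=np.r_[BOX,0]+rb.apply([tipx,slot,tipz])
    return tip-z*(L+back), R.from_matrix(np.c_[np.cross(y,z),y,z]).as_rotvec()
GZ=.156
def grasp(k,z,sg=1):
    a=ROW+np.pi/2*sg; return np.r_[knob(k)[:2],z],down(a).as_rotvec()
E
python3 - <<'E'
from nd import *
print(ks,np.linalg.norm(np.diff(ks,axis=0),axis=1),ROW)
for s in (1,-1):
    for k in "go":
        print("G",s,k,solve_ik(*grasp(k,GZ,s)),solve_ik(*grasp(k,.30,s)))
    for sl in (-.048,.048): print("P",s,sl,solve_ik(*place(sl,sg=s)),solve_ik(*place(sl,.16,sg=s)))
E
```

```text
[[0.4041 0.3538]
 [0.4431 0.3513]
 [0.4832 0.3487]
 [0.5226 0.3461]
 [0.5621 0.3434]] [0.0391 0.0402 0.0394 0.0396] -0.06578914944818655
G 1 g [ 0.6081  0.4386  1.6339 -0.      1.0691 -0.897 ] [ 0.6081  0.2923  1.4323 -0.      1.4169 -0.897 ]
G 1 o [ 0.4579  0.5957  1.3232 -0.      1.2227 -1.0471] [ 0.4579  0.4817  1.1282 -0.      1.5317 -1.0471]
P 1 -0.048 [-0.4268  0.6783  1.5583  0.6449  1.311   2.3972] [-0.5702  0.5773  1.3448  0.5669  1.6408  2.4726]
P 1 0.048 [-0.5064  0.5949  1.786   0.6326  1.2302  2.2577] [-0.6641  0.4691  1.5579  0.5238  1.5959  2.3442]
G -1 g [ 0.6081  0.4386  1.6339 -0.      1.0691  2.2446] [ 0.6081  0.2923  1.4323 -0.      1.4169  2.2446]
G -1 o [ 0.4579  0.5957  1.3232 -0.      1.2227  2.0945] [ 0.4579  0.4817  1.1282 -0.      1.5317  2.0945]
P -1 -0.048 [-0.4268  0.6783  1.5583  0.6449  1.311  -0.7444] [-0.5702  0.5773  1.3448  0.5669  1.6408 -0.669 ]
P -1 0.048 [-0.5064  0.5949  1.786   0.6326  1.2302 -0.8839] [-0.6641  0.4691  1.5579  0.5238  1.5959 -0.7974]
```

```bash
cat >> nd.py <<'E'
def ok(): return bot.read_gripper_width()>.09
def do(k,slot):
    bot.set_gripper(.6,35)
    bot.movep(*grasp(k,.27)); bot.move_l(grasp(k,GZ)[0],.15); st(k,"in")
    bot.set_gripper(0); st("grip")
    if not ok(): return False
    bot.move_l(grasp(k,GZ+.025)[0],.08); st("part")
    bot.move_l(grasp(k,GZ+.14)[0],.15); st("up")
    bot.move_l(np.r_[.50,.20,.33],.3); 
    st("mid")
    if not ok(): return False
    bot.movep(*place(slot,.16,sg=-1)); st("pre")
    if not ok(): return False
    bot.move_l(place(slot,0,sg=-1)[0],.12); st("placed")
    bot.set_gripper(.45); bot.wait(.5)
    bot.move_l(place(slot,.16,sg=-1)[0],.25); st("out")
    return True
E
python3 - <<'E'
from nd import *
print(do("o",-.048))
bot.movep([.50,.20,.33],grasp("o",.3)[1])
c,im=snap("scene","sc8"); cv2.imwrite("pics/sc8c.png",cv2.resize(im[130:310,240:500],None,fx=3,fy=3,interpolation=2)[:,:,::-1])
E
```

```text
o in t38.23 F [0.5754 1.     0.0444] w0.601 g0.0
grip t38.83 F [ 0.4561 -0.0249  1.5049] w0.236 g35.0
part t39.30 F [-0.0183 -0.6238 -1.3464] w0.235 g35.0
up t40.22 F [ 0.2646  0.1556 -0.6539] w0.239 g35.0
mid t40.90 F [-0.0648 -0.4953 -0.0924] w0.238 g35.0
pre t42.16 F [-0.893   0.345   0.0536] w0.238 g35.0
placed t43.64 F [ 0.3131 -0.7804 -0.2282] w0.238 g35.0
out t45.43 F [ 0.3273 -0.4753 -0.0326] w0.453 g0.0
True
```

View pics/sc8c.png

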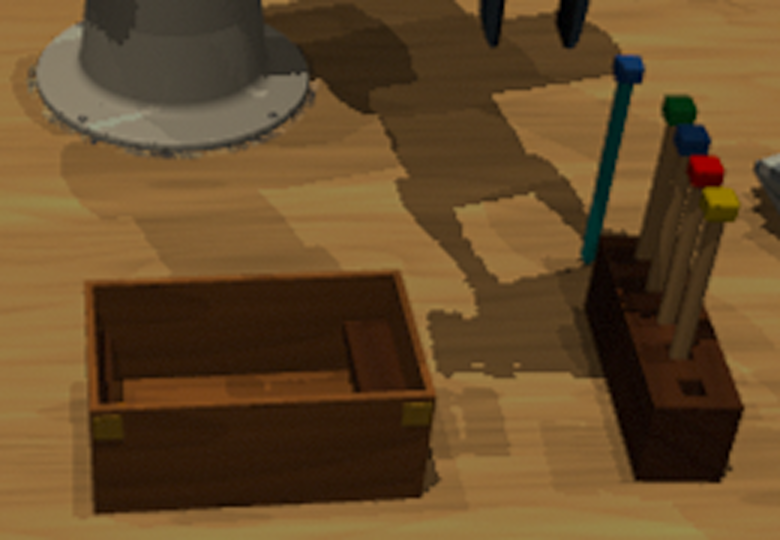

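```bash
python3 - <<'E'
from nd import *
print(do("y",-.022))
bot.movep([.525,.06,.36],down(0).as_rotvec())
c,im=snap("wrist","w9"); u,v=proj(c,[[.523,.0288,.05]])[0]; x0=int(u)-130;y0=max(0,int(v)-130)
cv2.imwrite("pics/w9c.png",cv2.resize(im[y0:y0+260,x0:x0+260],None,fx=2.2,fy=2.2,interpolation=2)[:,:,::-1])
E
```

```text
y in t48.76 F [ 0.282  -0.3337  0.3882] w0.597 g0.0
grip t49.36 F [-0.0303  0.5509  1.8905] w0.240 g35.0
part t49.83 F [-0.3133 -0.0377  0.138 ] w0.241 g35.0
up t50.74 F [-0.2034 -0.3857 -1.3718] w0.237 g35.0
mid t51.40 F [ 0.0705  0.4679 -0.1993] w0.241 g35.0
pre t52.69 F [-0.4411 -0.2698 -0.3563] w0.237 g35.0
placed t54.17 F [ 0.7595 -0.2521  0.2338] w0.234 g35.0
out t55.97 F [-0.6468  0.5479 -0.6458] w0.447 g0.0
True
```

View pics/w9c.png

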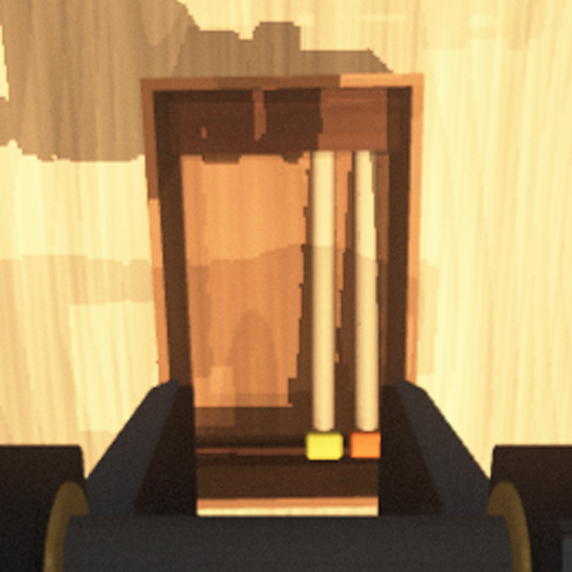

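Both needles lie neatly side by side in the box, tips under the wide cleat and knobs at crop pixels (324,446) and (365,445). I'll carry on with the rest.

```bash
python3 - <<'E'
from nd import *
for k,s in (("r",.004),("b",.028),("g",.049)):
    if not do(k,s): print("FAIL",k); break
bot.movep([.525,.06,.36],down(0).as_rotvec())
c,im=snap("wrist","w10"); u,v=proj(c,[[.523,.0288,.05]])[0]; x0=int(u)-130;y0=max(0,int(v)-130)
a=im[y0:y0+260,x0:x0+260]
bot.movep([.50,.20,.40],down(0).as_rotvec())
c,im=snap("scene","sc10")
b=cv2.resize(im[130:310,80:500],None,fx=1.88,fy=1.88,interpolation=2)
out=np.zeros((600,800,3),np.uint8); out[:260,:260]=a; out[261:261+b.shape[0],:b.shape[1]]=b[:339,:800]
cv2.imwrite("pics/m10.png",out[:,:,::-1]); st()
E
```

```text
r in t59.45 F [-0.7282  0.8511  0.9591] w0.600 g0.0
grip t60.05 F [-0.2235 -0.4058  2.5207] w0.233 g35.0
part t60.52 F [-0.5635 -0.3293 -0.0794] w0.237 g35.0
up t61.43 F [ 0.8535 -0.6722  0.1743] w0.238 g35.0
mid t62.09 F [-0.0864  0.0472  0.7799] w0.236 g35.0
pre t63.42 F [-0.0636  0.3152  0.089 ] w0.240 g35.0
placed t64.90 F [ 0.4424  0.025  -1.3742] w0.238 g35.0
out t66.69 F [ 0.4432  0.0763 -1.3718] w0.453 g0.0
b in t69.74 F [-0.4361  0.6803  0.0981] w0.599 g0.0
grip t70.34 F [ 0.4513 -0.1352  1.9577] w0.238 g35.0
part t70.81 F [0.2876 0.2873 0.126 ] w0.237 g35.0
up t71.72 F [ 1.0965  0.0319 -1.3316] w0.236 g35.0
mid t72.42 F [-0.2966  0.3665 -0.8925] w0.237 g35.0
pre t73.78 F [ 0.0909 -0.5235  0.7478] w0.238 g35.0
placed t75.27 F [-0.763  -0.5692 -0.4399] w0.241 g35.0
out t77.06 F [ 0.1643  0.5993 -0.6993] w0.449 g0.0
g in t80.19 F [-0.4853 -0.105   0.1927] w0.599 g0.0
grip t80.79 F [-0.1139  0.2563  1.9444] w0.235 g35.0
part t81.26 F [-0.5338 -0.6335  0.0478] w0.238 g35.0
up t82.17 F [-0.2683 -0.3307 -0.2716] w0.239 g35.0
mid t82.94 F [ 0.0475  0.5076 -0.4307] w0.238 g35.0
pre t84.33 F [ 1.0413 -0.8536 -0.4447] w0.236 g35.0
placed t85.81 F [ 0.2371  0.2373 -0.6036] w0.236 g35.0
out t87.60 F [-0.3767  0.7536  0.5722] w0.446 g0.0
t89.38 F [ 0.5589 -0.6949  0.4533] w0.454 g0.0
```

View pics/m10.png

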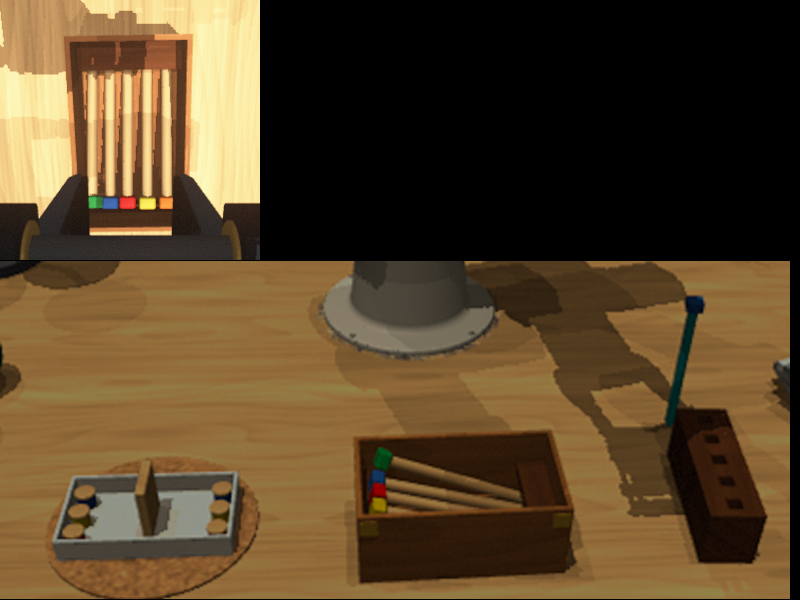

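The empty block, the five needles inside the box at crop (380,480) and the tray centred on the mat at (150,520) all check out, so I'm handing it in.

```bash
python3 - <<'E'
from h import *
c=cam("scene")
print(proj(c,R.from_euler("Z",np.pi/2).apply([[0,.03,.075],[0,-.03,.075]])+[.49,-.334,.004]),"seen ~",(80+147/1.88,130+(462-261)/1.88))
print(bot.job_done())
E
```

```text
[[157.5353 235.6951]
 [153.3801 253.6727]] seen ~ (158.19148936170214, 236.91489361702128)
the job is handed in; nothing more can be done
None
```

The job is handed in: the tray was freed, turned level inside the box, and set down in the middle of the mat. It was knocked aside once there, so I put it back before starting on the needles. All five needles are now in the workbox and none lies across its rim; the mug, jar and booklets were left alone.

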